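# Draw the guide rod half out for oiling

## Robot

A 7-joint arm with a two-finger parallel gripper is mounted at the origin on the work surface. World frame = base frame: x ahead of the robot, y to its left, z up, the work surface at z = 0. Lengths are in m, angles in rad, forces in N, time in s.
With the tool pointing down it reaches from about 0.4 to 0.875 m from the base axis. Payload 19.3 kg.
Tool frame: the origin (TCP) lies between the finger pads; the fingertips stand 11 mm ahead of it and the grasp point (between the pads) lies 8 mm behind it; z points along the fingers, y is the line along which they close (so a half turn about z gives the same grasp; the last joint's range is limited). The gripper opens to 85 mm and grips with 20 to 120 N. Pads are 22 mm wide; open, the fingers measure 114 mm over their backs; the gripper's body (76 mm by 85 mm) begins 54 mm behind the grasp point. The pads swing forward as they close: fully open they stand 13 mm farther back than shut.
Start: joints at [-0.07, 0.521, -0.036, 1.599, 0.021, 1.021, -0.113], TCP at [0.625, -0, 0.242] pointing down, gripper open.
Joint ranges: [-2.91, 2.91], [-0.3, 2.13], [-1.5, 1.42], [0.17, 2.43], [-1.26, 4.41], [0.16, 1.93], [-2.52, 2.52]. Speed limits (rad/s): [1.89, 1.89, 2.39, 2.39, 3.01, 3.01, 3.01].

## Interface

Orientations are given as a unit quaternion [w, x, y, z].
In Python, from cell import arm gives the robot as it stands.
- The arm moves only by the tool step_arm, never from a script. Its argument "rows" is a list of rows, each an object with "translation": the shift along the world's x, y, z in m, a list of three; "roll": the turn about the world's z in units of 6 degrees (1.0 is 6 degrees). A call has 1 to 5 rows; each row shifts and turns the commanded pose from where the row before left it; what a row does not reach is not made up. A row lasts 1/8 s, in which the tool goes at most 62.5 mm and 10.7 degrees, less where a joint would pass 70% of its speed; a pose out of reach is approached as far as the arm can. A call with a gripper value outside its range is refused whole. "jaw" is the opening, from -1 (shut) to 1 (fully open), set as the call begins (left out, the last holds). The fingers move at their own pace and stop on an object; "newtons" is the grip in N (left out, the last holds). Time passes only in rows, so rows that do not move let the fingers close. It gives the time, the measured TCP pose, the force, the opening and the grip force at its end, in the units of the state.
- arm.read_state(): the state, without advancing time (a new reading comes with each control period).
- arm.grab_frame(name): name is "scene" or "side" or "wrist"; returns a dict with "color" (400x640x3 uint8, red, green, blue), "fx", "fy", "cx", "cy" (pixels), "rvec" (rotation vector, rad) and "tvec" (3), from world to camera coordinates, as OpenCV has them. Camera axes: x right, y down, z forward; pixel columns grow to the right and rows downward; lengths in m; the calibration is good to about 2 mm. The wrist camera is an equidistant fisheye: a pixel r from the principal point sees the ray r / f radians off the axis. A picture is of the moment at which its call begins. There is no depth.
- arm.sign_off(): hands the job in; it is judged then, once.
The state is a dict: "time": time; "q": joint angles; "joint_vel": joint speeds; "tau": joint torques, N m; "tool_pos": TCP position; "tool_rot": TCP orientation; "ft_force": force on the tool from outside, world axes, zero at the start; "wrist_torque": the same for the moment, N m; "grip_width": finger opening in m; "grasp_force": force on a finger pad.
Only numpy, scipy, OpenCV 4.12 (cv2) and the standard library are available. Lean on these libraries where they do the work, as an engineer would, in place of code of your own. Each camera call takes 0.05 s, during which the arm holds its last target. There are 200 camera calls.

## Task

Lift the orange dust cap off the stone block and set it down (do not drop it) on the black rubber mat, open end down. Then take the steel guide rod by its grip and draw it straight up, without letting it bind in the bore or come right out, until its red band is wholly above the block while the blue band below it is still wholly hidden in the bore. Finish while holding the rod still at that height so that it can be oiled, and leave the bowl, the tile bundle and the hammer where they are.

Things in the scene. Friction and masses are not known exactly. Their poses are not given: they have to be found in the camera images.
- block: Fixed pale limestone block, 120 x 120 mm and 95 mm high, with a flush brass bushing around a vertical blind bore in the middle of its top. Origin: centre of its underside on the bench, z up, x and y along its sides.
- bore_mouth (a point): Centre of the bore's mouth, on the block's top face (95 mm above the bench). The rod is drawn as far as its origin lies above this point. The bore is vertical, 21 mm in diameter and 84 mm deep.
- rod: Loose steel guide rod upright in the bore, 0.3 to 0.5 kg. Origin: centre of its collar's underside, z up. Above it: collar 34 mm diameter, 5 mm thick, then ribbed round grip 26 mm diameter, 42 mm tall (top at 47 mm). Below: shank 20 mm diameter, 80 mm long. At the start the collar rests on the block, the shank in the bore, the grip under the cap.
- red_low (a point): Lower edge of the rod's red band (8 mm tall), on the rod's axis 38 mm below its origin.
- blue_top (a point): Upper edge of the rod's blue band (8 mm tall), on the rod's axis 52 mm below its origin.
- cap: Loose orange plastic dust cap, an upside-down cup standing over the rod's grip on the block's top. Outer diameter 54 mm, height 58 mm, wall 4 mm, 54 mm deep inside, open end down, 60 g. Origin: centre of its open rim (lower end), z up through its closed top. It must rise 50 mm to clear the rod.
- mat: Fixed square black rubber mat on the bench, 140 x 140 mm, 4 mm thick. Origin: centre of its underside, z up, x and y along its sides.
- bowl: Bystander: blue ceramic bowl of mosaic chips, 116 mm across, about 40 mm high. Origin: centre of its underside.
- tiles: Bystander: strapped bundle of five hexagonal terracotta tiles, 116 mm across corners, 60 mm high. Origin: centre of its underside.
- hammer: Bystander: hammer lying on the bench beyond the block and mat, about 250 mm long. Origin: underside of the hammer, x along its handle towards the head.
Things that resemble listed ones, but are neither listed nor needed, are in the scene too. Several things have the shape of the cap; the one meant has the colours described above.

How it is judged:
By the outcome, as a careful person would: the job done as asked, in the order asked, and still so for the second after the job is handed in, while the arm keeps its last pose, push and grip.
It also fails if it takes over 51 s, if anything falls off the work surface, if the arm or the gripper's body presses on something with over 40 N, if the wrist force passes 120 N, or if a joint passes its speed limit or range.

## Working session

There is one attempt and no reset: what is moved stays moved. The work goes in short steps, Python scripts to look and compute and a tool call to move; the robot and the scene stay as the last step left them, time stands still between calls to the robot, and variables do not carry over. Pictures are saved under pics/ and viewed, at most 10 in all, crops included, and the job is handed in when it is done.

Besides the shell and the picture viewer there is one more tool, called as name(argument=value, ...) on one line, values as JSON. step_arm: Moves the arm, as the interface text tells. Its arguments: {"type":"object","properties":{"rows":{"type":"array"},"jaw":{"type":"number"},"newtons":{"type":"number"}},"required":["rows"]}

```bash
mkdir -p pics; cat > h.py <<'E'
import numpy as np, cv2
from cell import arm
def ray(f,uv,fish=False):
    R=cv2.Rodrigues(np.array(f["rvec"],float))[0]; t=np.array(f["tvec"],float).ravel()
    x=(uv[0]-f["cx"])/f["fx"]; y=(uv[1]-f["cy"])/f["fy"]
    if fish:
        r=np.hypot(x,y); s=np.sin(r)/max(r,1e-9); d=np.array([x*s,y*s,np.cos(r)])
    else: d=np.array([x,y,1.])
    return -R.T@t, R.T@d
def onz(f,uv,z,fish=False):
    c,d=ray(f,uv,fish); return c+d*(z-c[2])/d[2]
def proj(f,p):
    K=np.array([[f["fx"],0,f["cx"]],[0,f["fy"],f["cy"]],[0,0,1.]])
    return cv2.projectPoints(np.array([p],float),np.array(f["rvec"],float),np.array(f["tvec"],float),K,None)[0].ravel()
def grab(n,save=None):
    f=arm.grab_frame(n)
    if save: cv2.imwrite(f"pics/{save}.png",f["color"][:,:,::-1])
    return f
E
python3 - <<'E'
from h import *
import pickle
F={n:grab(n,n+"0") for n in("scene","side","wrist")}
pickle.dump(F,open("f0.pkl","wb"))
for n,f in F.items(): print(n,f["fx"],f["cx"],f["cy"],ray(f,(f["cx"],f["cy"])))
print(arm.read_state())
E
```

```text
scene 392.66188040899107 316.82939812681894 202.99092166149381 (array([1.11007791, 0.40299225, 1.07545496]), array([-0.42154043, -0.34856828, -0.83714026]))
side 505.84742847687573 316.728449404619 204.30159116732509 (array([0.08313608, 0.80104817, 1.04636617]), array([ 0.38541354, -0.59683451, -0.70373644]))
wrist 309.70691628693146 316.81895958219974 198.4014243047379 (array([0.62575167, 0.0698398 , 0.3731956 ]), array([-0.00133099, -0.27292309, -0.96203493]))
{'time': 0.15, 'q': array([-0.07021034,  0.52189423, -0.03630472,  1.59983114,  0.02120301,
        1.02109798, -0.11280874]), 'joint_vel': array([ 0.00171349, -0.00108132, -0.00302456, -0.00257079,  0.00084641,
        0.00100354, -0.00086328]), 'tau': array([ 4.00798544e-04, -9.27376485e+01,  1.98035471e+00, -3.70049715e+01,
        1.79930578e-02,  6.46477114e-03, -1.41420460e-05]), 'tool_pos': array([ 6.24776970e-01, -3.47181170e-05,  2.41863969e-01]), 'tool_rot': array([-2.73535566e-04,  7.07117208e-01,  7.07096228e-01, -3.22496687e-04]), 'ft_force': array([ 0.32165637,  0.01154139, -0.77517452]), 'wrist_torque': array([-0.00202233,  0.03520337,  0.01542764]), 'grasp_force': 0.0, 'grip_width': 0.08541276546022278}
```

View pics/scene0.png

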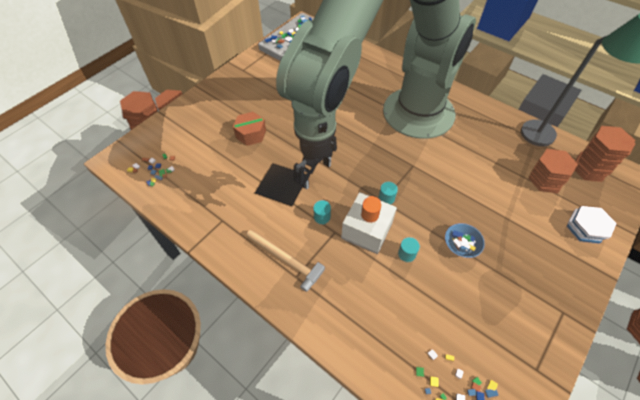

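View pics/side0.png

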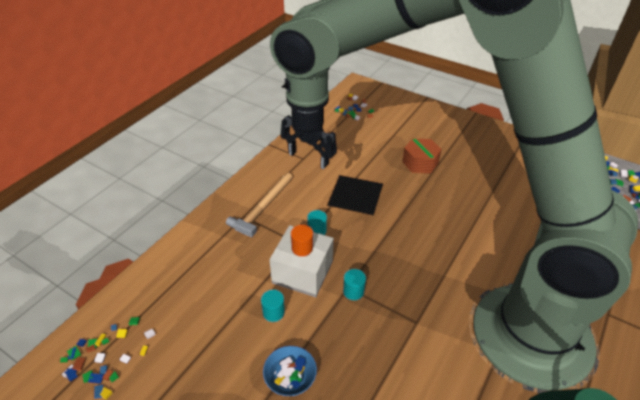

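View pics/wrist0.png

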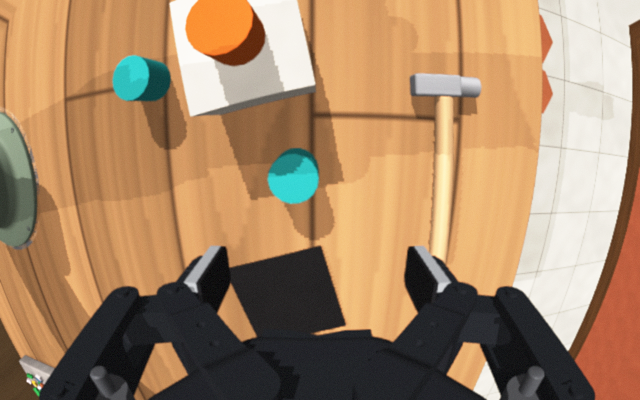

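The orange cap on the block is at scene (371,209), side (302,240) and wrist (220,28). The mat is at scene (283,184), side (356,194) and wrist (287,290). The three teal cups are decoys standing on the bench around the block.

```bash
cat > m.py <<'E'
from h import *
def orange(im):
    h=cv2.cvtColor(im,cv2.COLOR_RGB2HSV); return cv2.inRange(h,(3,215,120),(14,255,255))
def comp(m,near,R=60):
    n,l,s,c=cv2.connectedComponentsWithStats(m)
    k=[i for i in range(1,n) if np.hypot(*(c[i]-near))<R]
    i=max(k,key=lambda i:s[i,4]); return (l==i).astype(np.uint8),s[i],c[i]
def tri(rs):
    A=np.zeros((3,3));b=np.zeros(3)
    for c,d in rs:
        d=d/np.linalg.norm(d);P=np.eye(3)-np.outer(d,d);A+=P;b+=P@c
    return np.linalg.solve(A,b)
E
python3 - <<'E'
from m import *; import pickle
F=pickle.load(open("f0.pkl","rb"))
def hsv(n): return cv2.cvtColor(F[n]["color"],cv2.COLOR_RGB2HSV)
for n,p in(("scene",(371,209)),("side",(302,240)),("wrist",(220,28))): print(n,"hsv",hsv(n)[p[1],p[0]])
rs=[]
for n,p in(("scene",(371,209)),("side",(302,240))):
    m,s,c=comp(orange(F[n]["color"]),p,20); print(n,"cap",s,c); rs.append(ray(F[n],c))
print("cap centre tri",tri(rs))
for n,p in(("scene",(283,184)),("side",(356,194)),("wrist",(287,290))):
    m=cv2.inRange(hsv(n),(0,0,0),(180,255,45)); 
    m,s,c=comp(m,p,70); q=cv2.boxPoints(cv2.minAreaRect(cv2.findNonZero(m)))
    a=cv2.approxPolyDP(cv2.findContours(m,0,2)[0][0],6,True)[:,0]
    print(n,"mat",s,c,"ctr",onz(F[n],c,.004,n=="wrist")[:2]);print([onz(F[n],x,.004,n=="wrist")[:2].round(3).tolist() for x in a])
# block top: white
for n,p in(("scene",(371,215)),("side",(302,255)),("wrist",(240,60))):
    m=cv2.inRange(hsv(n),(0,0,185),(180,50,255))|(orange(F[n]["color"]) if n!="wrist" else 0)
    m,s,c=comp(m,p,40); a=cv2.approxPolyDP(cv2.convexHull(cv2.findContours(m,0,2)[0][0]),4,True)[:,0]
    print(n,"top",s,a.tolist());print([onz(F[n],x,.095,n=="wrist")[:2].round(3).tolist() for x in a])
# teal cups
for n in("scene","side"):
    k,l,s,c=cv2.connectedComponentsWithStats(cv2.inRange(hsv(n),(82,120,60),(98,255,255)))
    for i in range(1,k):
        if s[i,4]>80: print(n,"teal",c[i],onz(F[n],c[i],.032)[:2])
# cap top in wrist
f=F["wrist"]; m=cv2.inRange(hsv("wrist"),(3,190,225),(18,255,255)); m,s,c=comp(m,(220,28)); print("wrist top",s,c,onz(f,c,.153,True))
E
```

```text
scene hsv [ 12 178 237]
side hsv [ 12 242 212]
wrist hsv [ 14 202 251]Traceback (most recent call last):
  File "<stdin>", line 7, in <module>
  File "m.py", line 7, in comp
    i=max(k,key=lambda i:s[i,4]); return (l==i).astype(np.uint8),s[i],c[i]
ValueError: max() iterable argument is empty
```

```bash
sed -i 's/(3,215,120),(14,255,255)/(3,172,120),(17,255,255)/' m.py
python3 - <<'E'
from m import *; import pickle
F=pickle.load(open("f0.pkl","rb"))
def hsv(n): return cv2.cvtColor(F[n]["color"],cv2.COLOR_RGB2HSV)
rs=[]
for n,p in(("scene",(371,209)),("side",(302,240))):
    m,s,c=comp(orange(F[n]["color"]),p,20); print(n,"cap",s,c); rs.append(ray(F[n],c))
print("cap centre tri",tri(rs))
for n,p in(("scene",(283,184)),("side",(356,194)),("wrist",(287,290))):
    m=cv2.inRange(hsv(n),(0,0,0),(180,255,45)); 
    m,s,c=comp(m,p,70)
    a=cv2.approxPolyDP(cv2.findContours(m,0,2)[0][0],6,True)[:,0]
    print(n,"mat",s,c,"ctr",onz(F[n],c,.004,n=="wrist")[:2]);print([onz(F[n],x,.004,n=="wrist")[:2].round(3).tolist() for x in a][:8])
for n,p in(("scene",(371,215)),("side",(302,255)),("wrist",(240,60))):
    m=cv2.inRange(hsv(n),(0,0,185),(180,50,255))|(orange(F[n]["color"]) if n!="wrist" else 0)
    m,s,c=comp(m,p,60); a=cv2.approxPolyDP(cv2.convexHull(cv2.findContours(m,0,2)[0][0]),4,True)[:,0]
    print(n,"top",s,a.tolist());print([onz(F[n],x,.095,n=="wrist")[:2].round(3).tolist() for x in a][:8])
for n in("scene","side"):
    k,l,s,c=cv2.connectedComponentsWithStats(cv2.inRange(hsv(n),(82,120,60),(98,255,255)))
    for i in range(1,k):
        if s[i,4]>80: print(n,"teal",c[i],onz(F[n],c[i],.032)[:2])
f=F["wrist"]; m=cv2.inRange(hsv("wrist"),(3,180,225),(18,255,255)); m,s,c=comp(m,(220,28)); print("wrist top",s,c,onz(f,c,.153,True))
E
```

```text
scene cap [363 196  17  25 293] [371.79180887 207.36177474]
side cap [292 224  21  32 568] [301.6443662  239.32746479]
cap centre tri [0.55000616 0.14328381 0.13107141]
scene mat [256 186  30  17 161] [271.30434783 193.37267081] ctr [ 0.63439457 -0.18549711]
[[0.662, -0.229], [0.632, -0.127], [0.602, -0.18]]
side mat [ 329  177   53   37 1357] [355.56890199 194.66691231] ctr [ 0.57855309 -0.17996106]
[[0.658, -0.223], [0.624, -0.103], [0.501, -0.139], [0.537, -0.263]]
wrist mat [   39   247   555   153 47011] [308.89317394 340.31009764] ctr [ 0.61314989 -0.26374666]
[[-0.294, -0.72], [0.101, -0.552], [0.091, -0.462], [0.163, -0.409], [0.148, -0.502], [0.209, -0.439], [0.207, -0.511], [0.333, -0.303]]
scene top [343 201  54  43 836] [[396, 208], [381, 243], [343, 222], [381, 201]]
[[0.485, 0.189], [0.609, 0.219], [0.621, 0.095], [0.492, 0.141]]
side top [ 270  231   59   62 1754] [[328, 241], [314, 292], [272, 279], [270, 259], [289, 231]]
[[0.51, 0.088], [0.456, 0.236], [0.558, 0.258], [0.598, 0.213], [0.611, 0.113]]
wrist top [ 170    0  145  116 8647] [[296, 0], [314, 84], [190, 115], [170, 3]]
[[0.606, 0.176], [0.623, 0.096], [0.506, 0.072], [0.483, 0.188]]
scene teal [389.04854369 190.77184466] [0.40312301 0.12227535]
scene teal [321.39669421 210.23140496] [ 0.5969442  -0.00328706]
scene teal [409.9707113  246.84518828] [0.53498308 0.2808091 ]
side teal [317.44606414 221.01749271] [ 0.60155089 -0.00522578]
side teal [353.98769772 283.80140598] [0.41119696 0.1248524 ]
side teal [272.68096055 304.97427101] [0.54287623 0.28267132]
wrist top [ 186    0   67   55 2983] [218.35970499  24.70365404] [0.55371264 0.13860413 0.153     ]
```

step_arm(rows=[{"translation":[-0.015,0.03,0],"roll":0},{"translation":[-0.015,0.03,0],"roll":0},{"translation":[-0.015,0.03,0],"roll":0},{"translation":[-0.015,0.03,0],"roll":0},{"translation":[-0.013,0.022,0],"roll":0}], jaw=1, newtons=25)

```text
time: 0.78
tool_pos: [0.5512, 0.1433, 0.2421]
tool_rot: [-0.0, 0.707, 0.707, -0.0]
ft_force: [1.5, 0.1, -0.8]
grip_width: 0.0856
grasp_force: 0.0
```

step_arm(rows=[{"translation":[0,0,-0.02],"roll":0},{"translation":[0,0,0],"roll":0}])

```text
time: 1.02
tool_pos: [0.5513, 0.1419, 0.2213]
tool_rot: [-0.0, 0.707, 0.707, -0.001]
ft_force: [0.2, -0.2, 1.0]
grip_width: 0.0854
grasp_force: 0.0
```

```bash
python3 - <<'E'
from m import *
f=grab("wrist","wrist1"); print(arm.read_state()["tool_pos"])
h=cv2.cvtColor(f["color"],cv2.COLOR_RGB2HSV); m=cv2.inRange(h,(3,180,225),(18,255,255))
n,l,s,c=cv2.connectedComponentsWithStats(m)
for i in range(1,n):
    if s[i,4]>300: print(s[i],c[i],onz(f,c[i],.153,True))
E
```

```text
[0.55181527 0.14171563 0.22208973]
[ 281  178   75   73 4311] [317.7671074  214.19925771] [0.55260121 0.14385877 0.153     ]
```

View pics/wrist1.png

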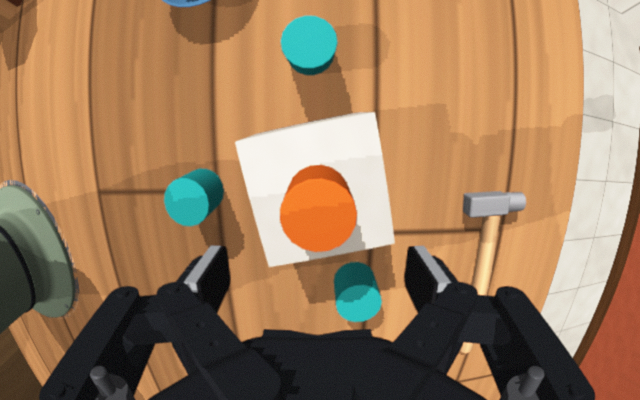

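The cap is now in view at pixel (318,214), between the open fingers, with its axis at about (0.5525, 0.143). I'm descending to grip it.

step_arm(rows=[{"translation":[0.001,0.001,-0.025],"roll":0},{"translation":[0,0,-0.025],"roll":0},{"translation":[0,0,-0.025],"roll":0},{"translation":[0,0,-0.022],"roll":0},{"translation":[0,0,0],"roll":0}])

```text
time: 1.7
tool_pos: [0.5527, 0.1424, 0.1247]
tool_rot: [-0.0, 0.707, 0.707, -0.001]
ft_force: [1.0, 0.8, 1.4]
grip_width: 0.0857
grasp_force: 0.0
```

step_arm(rows=[{"translation":[0,0,0],"roll":0},{"translation":[0,0,0],"roll":0},{"translation":[0,0,0],"roll":0},{"translation":[0,0,0],"roll":0},{"translation":[0,0,0],"roll":0}], jaw=-1, newtons=25)

```text
time: 2.33
tool_pos: [0.5536, 0.143, 0.1267]
tool_rot: [0.0, 0.707, 0.707, 0.001]
ft_force: [-1.7, -0.3, 8.2]
grip_width: 0.0543
grasp_force: 24.9
```

Gripped: the opening is 54.3 mm, which matches the cap. Lifting straight up.

step_arm(rows=[{"translation":[0,0,0.008],"roll":0},{"translation":[0,0,0.015],"roll":0},{"translation":[0,0,0.015],"roll":0},{"translation":[0,0,0.02],"roll":0},{"translation":[0,0,0.02],"roll":0}])

```text
time: 2.95
tool_pos: [0.5531, 0.143, 0.205]
tool_rot: [0.0, 0.707, 0.707, 0.0]
ft_force: [0.8, -0.6, -0.6]
grip_width: 0.0546
grasp_force: 26.5
```

step_arm(rows=[{"translation":[0,0,0.01],"roll":0},{"translation":[0,0,0],"roll":0}])

```text
time: 3.2
tool_pos: [0.5532, 0.143, 0.214]
tool_rot: [0.0, 0.707, 0.707, 0.001]
ft_force: [0.8, 0.3, -1.3]
grip_width: 0.0541
grasp_force: 26.5
```

```bash
python3 - <<'E'
from m import *
f=grab("side"); g=grab("scene"); 
im=np.hstack([cv2.resize(x["color"][b:b+150,a:a+150],(400,400),interpolation=2) for x,a,b in((f,230,150),(g,300,130))])
cv2.imwrite("pics/lift.png",im[:,:,::-1]); print(arm.read_state()["tool_pos"])
E
```

```text
[0.55274095 0.14288207 0.21288471]
```

View pics/lift.png

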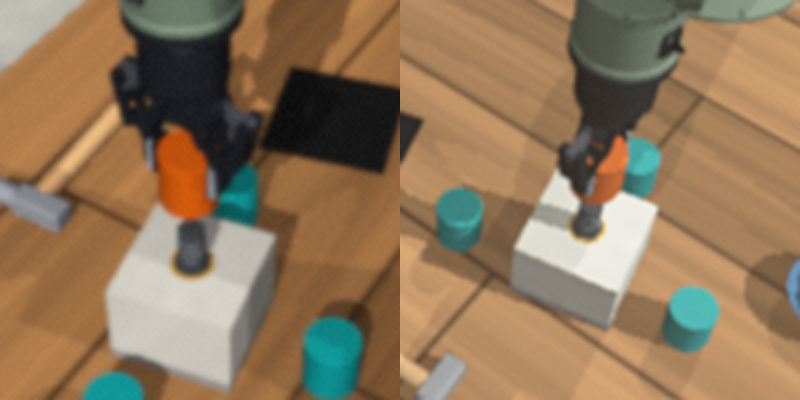

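The cap is clear of the rod, and the rod still stands in the block (crop (190,250) in the left half). Carrying the cap to the mat.

step_arm(rows=[{"translation":[0.001,-0.015,0],"roll":0},{"translation":[0.003,-0.03,0],"roll":0},{"translation":[0.003,-0.035,0],"roll":0},{"translation":[0.003,-0.04,0],"roll":0},{"translation":[0.003,-0.04,0],"roll":0}])

```text
time: 3.92
tool_pos: [0.5656, -0.0195, 0.2128]
tool_rot: [-0.0, 0.707, 0.707, -0.0]
ft_force: [0.2, 0.4, -1.2]
grip_width: 0.0541
grasp_force: 26.6
```

step_arm(rows=[{"translation":[0.003,-0.04,0],"roll":0},{"translation":[0.003,-0.04,0],"roll":0},{"translation":[0.003,-0.035,0],"roll":0},{"translation":[0.003,-0.03,0],"roll":0},{"translation":[0.002,-0.02,0],"roll":0}])

```text
time: 4.55
tool_pos: [0.5793, -0.1844, 0.2128]
tool_rot: [-0.0, 0.708, 0.706, -0.0]
ft_force: [-0.3, 0.5, -0.8]
grip_width: 0.0543
grasp_force: 26.6
```

step_arm(rows=[{"translation":[0,0,-0.03],"roll":0},{"translation":[0,0,-0.03],"roll":0},{"translation":[0,0,-0.03],"roll":0},{"translation":[0,0,-0.03],"roll":0},{"translation":[0,0,0],"roll":0}])

```text
time: 5.18
tool_pos: [0.5786, -0.1818, 0.0914]
tool_rot: [-0.002, 0.707, 0.707, -0.001]
ft_force: [0.5, 0.1, -0.6]
grip_width: 0.0543
grasp_force: 26.8
```

```bash
python3 - <<'E'
from m import *
f=grab("side"); g=grab("scene"); 
im=np.hstack([cv2.resize(x["color"][b:b+130,a:a+130],(400,400),interpolation=2) for x,a,b in((f,290,110),(g,220,120))])
cv2.imwrite("pics/place.png",im[:,:,::-1]); s=arm.read_state();print(s["tool_pos"],s["ft_force"])
E
```

```text
[ 0.58017671 -0.18218692  0.09395472] [ 0.66328248  0.34901299 -0.5621002 ]
```

View pics/place.png

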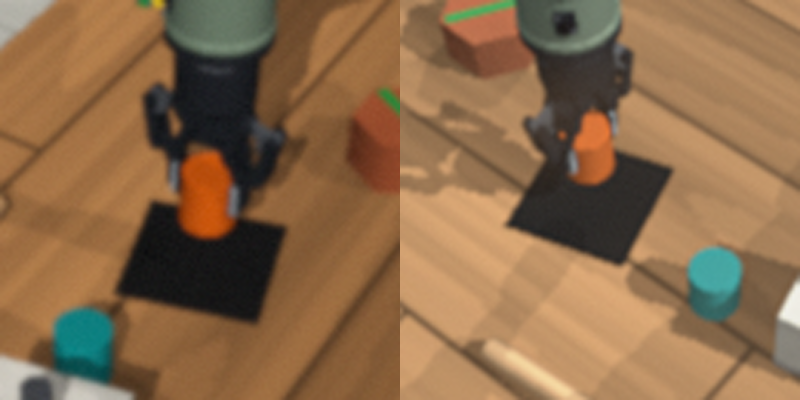

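The cap hangs over the mat, near its centre. Lowering it until it touches.

step_arm(rows=[{"translation":[0,0,-0.02],"roll":0},{"translation":[0,0,-0.02],"roll":0},{"translation":[0,0,-0.012],"roll":0},{"translation":[0,0,0],"roll":0},{"translation":[0,0,0],"roll":0}])

```text
time: 5.9
tool_pos: [0.5802, -0.1821, 0.0416]
tool_rot: [0.0, 0.707, 0.707, 0.0]
ft_force: [-0.3, -0.1, -1.1]
grip_width: 0.054
grasp_force: 26.8
```

step_arm(rows=[{"translation":[0,0,-0.002],"roll":0},{"translation":[0,0,-0.002],"roll":0},{"translation":[0,0,0],"roll":0}])

```text
time: 6.28
tool_pos: [0.58, -0.182, 0.0373]
tool_rot: [-0.0, 0.707, 0.707, -0.0]
ft_force: [-0.0, 0.6, -1.3]
grip_width: 0.0542
grasp_force: 26.8
```

step_arm(rows=[{"translation":[0,0,-0.002],"roll":0},{"translation":[0,0,0],"roll":0}])

```text
time: 6.52
tool_pos: [0.5801, -0.1821, 0.0357]
tool_rot: [0.0, 0.707, 0.707, 0.0]
ft_force: [-2.1, 0.3, 7.9]
grip_width: 0.0544
grasp_force: 27.4
```

Contact: about 8 N upward. Releasing.

step_arm(rows=[{"translation":[0,0,0],"roll":0},{"translation":[0,0,0],"roll":0},{"translation":[0,0,0],"roll":0},{"translation":[0,0,0],"roll":0}], jaw=1)

```text
time: 7.02
tool_pos: [0.58, -0.182, 0.0352]
tool_rot: [-0.0, 0.707, 0.707, -0.0]
ft_force: [-0.0, 0.4, -0.3]
grip_width: 0.0852
grasp_force: 0.0
```

step_arm(rows=[{"translation":[0,0,0.02],"roll":0},{"translation":[0,0,0.03],"roll":0},{"translation":[0,0,0.04],"roll":0},{"translation":[0,0,0.045],"roll":0},{"translation":[0,0,0.045],"roll":0}])

```text
time: 7.65
tool_pos: [0.5798, -0.182, 0.2183]
tool_rot: [0.0, 0.707, 0.707, 0.0]
ft_force: [0.7, 0.0, 0.3]
grip_width: 0.0856
grasp_force: 0.0
```

step_arm(rows=[{"translation":[-0.002,0.03,0],"roll":0},{"translation":[-0.004,0.045,0],"roll":0},{"translation":[-0.004,0.045,0],"roll":0},{"translation":[-0.004,0.045,0],"roll":0},{"translation":[-0.004,0.045,0],"roll":0}])

```text
time: 8.28
tool_pos: [0.5618, 0.0294, 0.2168]
tool_rot: [0.0, 0.707, 0.707, 0.001]
ft_force: [0.7, -0.1, 0.5]
grip_width: 0.0857
grasp_force: 0.0
```

step_arm(rows=[{"translation":[-0.004,0.045,0],"roll":0},{"translation":[-0.003,0.04,0],"roll":0},{"translation":[-0.002,0.02,0],"roll":0},{"translation":[0,0.01,0],"roll":0},{"translation":[0,0,0],"roll":0}])

```text
time: 8.9
tool_pos: [0.5532, 0.1424, 0.2156]
tool_rot: [0.0, 0.707, 0.707, 0.0]
ft_force: [-0.1, -0.7, -0.0]
grip_width: 0.0852
grasp_force: 0.0
```

```bash
python3 - <<'E'
from m import *
W=grab("wrist","w2"); f=grab("side"); g=grab("scene"); print(arm.read_state()["tool_pos"])
im=np.hstack([cv2.resize(x,(400,400),interpolation=2) for x in(f["color"][130:300,240:410],W["color"][100:300,220:420])])
cv2.imwrite("pics/rod.png",im[:,:,::-1])
for x,n,p in((f,"side",(357,185)),(g,"scene",(283,175))):
    m,s,c=comp(orange(x["color"]),p,30); print(n,"cap",s,c, onz(x,c,.035))
# brass ring of bushing in each view
for n,x,p,z in(("side",f,(312,261),.095),("scene",g,(371,215),.095),("wrist",W,(318,214),.095)):
    h=cv2.cvtColor(x["color"],cv2.COLOR_RGB2HSV); m=cv2.inRange(h,(12,80,60),(32,255,255)); d=cv2.inRange(h,(0,0,0),(180,90,130))
    for nm,q in(("brass",m),("dark",d)):
        k,l,s,c=cv2.connectedComponentsWithStats(q)
        for i in range(1,k):
            if s[i,4]>15 and np.hypot(*(c[i]-p))<(40 if n=="wrist" else 20): print(n,nm,s[i],c[i],onz(x,c[i],z,n=="wrist")[:2],onz(x,c[i],.142,n=="wrist")[:2])
E
```

```text
[0.5532245  0.14154441 0.21533694]
side cap [348 173  19  28 370] [357.36216216 185.27567568] [ 0.57926711 -0.18860902  0.035     ]
scene cap [273 167  18  22 300] [281.47333333 177.03666667] [ 0.57857803 -0.1863117   0.035     ]
side brass [    0    81   538   319 92955] [320.12311333 274.69251788] [0.47059807 0.18697992] [0.45145643 0.21731651]
side brass [294 245  17  10  56] [301.625      250.57142857] [0.54818827 0.14942119] [0.52521347 0.18161329]
side dark [317 239  17  52 308] [325.0974026  266.07467532] [0.47436632 0.15903953] [0.45503852 0.19075645]
scene brass [     0      0    640    400 136449] [378.68073053 197.40604182] [0.48554206 0.12809493] [0.51548039 0.14127266]
scene brass [363 211  14  10  38] [369.15789474 217.07894737] [0.5602299  0.14486161] [0.58658793 0.1572356 ]
scene dark [365 204  11  16 127] [369.98425197 211.31496063] [0.54241099 0.13554178] [0.5696232  0.14836253]
wrist brass [291 173  50  39 509] [315.42829077 187.92141454] [0.55285002 0.14994352] [0.55307826 0.1615834 ]
wrist dark [ 296  178   40   54 1630] [315.73496933 204.22760736] [0.55310126 0.13566426] [0.55328264 0.14996766]
```

View pics/rod.png

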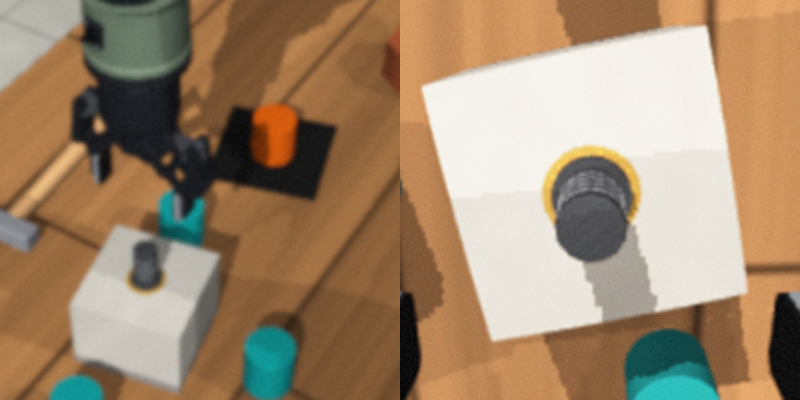

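The cap stands upright on the mat (left crop (273,135)). The rod is upright in the bore, with its top disc at wrist pixel (316,212) and the brass ring centred near (315.5,198).

```bash
python3 - <<'E'
from m import *
f=grab("wrist")
print(onz(f,(316,212.5),.142,True),onz(f,(315.5,198),.095,True))
P=[onz(f,(220+(x-400)/2,100+y/2),.095,True)[:2] for x,y in((422,87),(706,27),(747,292),(491,341))]
print(np.array(P).round(4),np.mean(P,0)); s=arm.read_state(); print(s["tool_pos"],s["tool_rot"])
E
```

```text
[0.55348637 0.14311066 0.142     ] [0.55291057 0.14031853 0.095     ]
[[0.4825 0.1876]
 [0.5997 0.2115]
 [0.6238 0.0949]
 [0.5061 0.0701]] [0.55303076 0.141023  ]
[0.55319665 0.14172585 0.21530468] [ 1.15189226e-04  7.07689452e-01  7.06523604e-01 -1.54633964e-04]
```

The rod axis is at about (0.553, 0.1415) and the TCP is already over it. I'm descending to the grip.

step_arm(rows=[{"translation":[0,0,-0.03],"roll":0},{"translation":[0,0,-0.03],"roll":0},{"translation":[0,0,-0.025],"roll":0},{"translation":[0,0,-0.013],"roll":0},{"translation":[0,0,0],"roll":0}])

```text
time: 9.72
tool_pos: [0.5528, 0.1425, 0.1169]
tool_rot: [-0.0, 0.707, 0.707, -0.001]
ft_force: [-0.2, -0.3, -0.1]
grip_width: 0.0855
grasp_force: 0.0
```

step_arm(rows=[{"translation":[0,0,0],"roll":0},{"translation":[0,0,0],"roll":0},{"translation":[0,0,0],"roll":0},{"translation":[0,0,0],"roll":0},{"translation":[0,0,0],"roll":0}], jaw=-1, newtons=45)

```text
time: 10.35
tool_pos: [0.5529, 0.143, 0.1178]
tool_rot: [-0.0, 0.707, 0.707, 0.0]
ft_force: [-3.5, -0.6, 7.9]
grip_width: 0.0245
grasp_force: 43.7
```

step_arm(rows=[{"translation":[0,0,0],"roll":0},{"translation":[0,0,0],"roll":0},{"translation":[0,0,0],"roll":0}])

```text
time: 10.72
tool_pos: [0.5529, 0.1431, 0.1178]
tool_rot: [-0.0, 0.707, 0.707, 0.0]
ft_force: [-2.9, -0.4, 7.5]
grip_width: 0.0247
grasp_force: 43.7
```

```bash
python3 -c "
from cell import arm
s=arm.read_state()
for k in('time','tool_pos','tool_rot','ft_force','wrist_torque','grip_width','grasp_force'):print(k,s[k])"
```

```text
time 10.725
tool_pos [0.552943   0.14306379 0.11781056]
tool_rot [-2.92072197e-06  7.07095318e-01  7.07118241e-01  7.50884384e-05]
ft_force [-2.93105793 -0.39438384  7.45234468]
wrist_torque [-0.08828469  0.75703837 -0.02614347]
grip_width 0.02472344138165877
grasp_force 43.69692385196686
```

Gripped, with small side loads. I'll draw slowly and watch the forces.

step_arm(rows=[{"translation":[-0.0005,0,0.001],"roll":0},{"translation":[0,0,0.002],"roll":0},{"translation":[0,0,0.002],"roll":0},{"translation":[0,0,0],"roll":0}])

```text
time: 11.22
tool_pos: [0.5525, 0.143, 0.1224]
tool_rot: [0.0, 0.707, 0.707, 0.0]
ft_force: [0.1, 0.2, -5.0]
grip_width: 0.0247
grasp_force: 44.3
```

```bash
python3 -c "
from cell import arm
s=arm.read_state()
for k in('tool_pos','ft_force','wrist_torque'):print(k,s[k])"
```

```text
tool_pos [0.55253902 0.14295986 0.12239764]
ft_force [ 0.12857466  0.16739046 -4.99986612]
wrist_torque [ 0.00225615  0.01920467 -0.01546694]
```

The rod hangs free: 5 N of weight and no side load. Continuing upward.

step_arm(rows=[{"translation":[0,0,0.004],"roll":0},{"translation":[0,0,0.004],"roll":0},{"translation":[0,0,0.004],"roll":0},{"translation":[0,0,0.004],"roll":0},{"translation":[0,0,0]}])

```text
invalid input
```

step_arm(rows=[{"translation":[0,0,0.004],"roll":0},{"translation":[0,0,0.004],"roll":0},{"translation":[0,0,0.004],"roll":0},{"translation":[0,0,0.004],"roll":0},{"translation":[0,0,0],"roll":0}])

```text
time: 11.85
tool_pos: [0.5526, 0.143, 0.1387]
tool_rot: [0.0, 0.707, 0.707, 0.0]
ft_force: [-0.9, -0.2, -4.7]
grip_width: 0.0247
grasp_force: 44.4
```

step_arm(rows=[{"translation":[0,0,0.004],"roll":0},{"translation":[0,0,0.004],"roll":0},{"translation":[0,0,0.004],"roll":0},{"translation":[0,0,0.004],"roll":0},{"translation":[0,0,0],"roll":0}])

```text
time: 12.48
tool_pos: [0.5527, 0.143, 0.1546]
tool_rot: [0.0, 0.707, 0.707, 0.0]
ft_force: [-0.0, 0.6, -4.7]
grip_width: 0.0253
grasp_force: 44.4
```

step_arm(rows=[{"translation":[0,0,0.004],"roll":0},{"translation":[0,0,0.004],"roll":0},{"translation":[0,0,0],"roll":0},{"translation":[0,0,0],"roll":0},{"translation":[0,0,0],"roll":0}])

```text
time: 13.1
tool_pos: [0.5524, 0.1429, 0.1622]
tool_rot: [-0.0, 0.707, 0.707, -0.0]
ft_force: [0.1, -0.2, -4.3]
grip_width: 0.0253
grasp_force: 44.4
```

```bash
python3 - <<'E'
from m import *
f=grab("side"); g=grab("scene"); s=arm.read_state(); print(s["tool_pos"],s["ft_force"])
im=np.hstack([cv2.resize(x,(400,400),interpolation=2) for x in(f["color"][205:285,260:340],g["color"][170:250,330:410])])
cv2.imwrite("pics/end.png",im[:,:,::-1])
for n,x in(("side",f),("scene",g)):
    for z in(.140,.110,.102,.095): print(n,z,proj(x,(.5532,.1415,z)).round(1))
    m,_,c=comp(orange(x["color"]),(357,185) if n=="side" else (283,175),30); print("cap",c)
E
```

```text
[0.55244853 0.14294822 0.16219005] [-0.72513176  0.51561791 -4.70796084]
side 0.14 [301.3 235.4]
side 0.11 [301.6 243.6]
side 0.102 [301.7 245.8]
side 0.095 [301.7 247.6]
cap [356.1624714  186.23798627]
scene 0.14 [371.2 206.5]
scene 0.11 [370.1 212.1]
scene 0.102 [369.8 213.6]
scene 0.095 [369.6 214.8]
cap [281.88271605 177.61111111]
```

View pics/end.png

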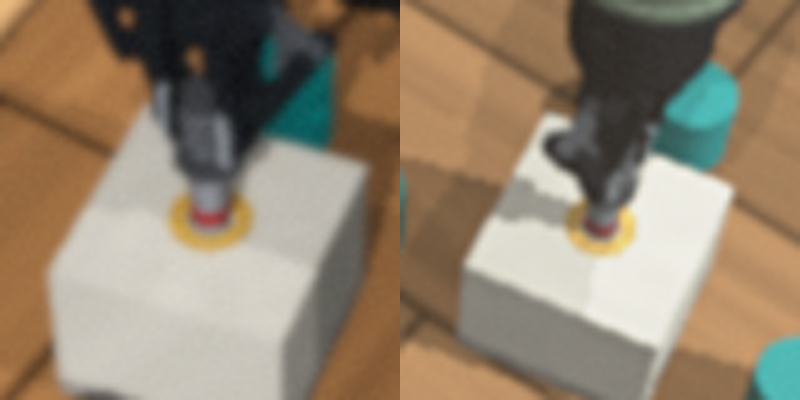

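The red band is at crop (210,215), with bare steel showing below it at the bushing and no blue visible. By the TCP height, the lift is about 44.5 mm. The cap is still standing on the mat, so I'm handing in.

```bash
python3 -c "
from cell import arm
print(arm.sign_off())"
```

```text
the job is handed in; nothing more can be done
None
```

I set the orange cap open end down on the mat and handed in at about 13 s, holding the rod still about 44.5 mm up, with the red band clear of the block and no blue showing.

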